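# Hang a slide carrier on the stainer's transfer rail

### The job

Pick up the slide carrier by its blue grip, hook it over the raised lip of the transfer rail so that its hook tongue sits in the channel behind the lip, and work it along the channel until the tongue drops into the index notch. Leave it hanging there, fully down in the notch and let go. Keep the carrier upright, handle it and the rail gently, and leave the other things on the bench where they are.

Things in the scene. Friction and masses are not known exactly. Their poses are not given: they have to be found in the camera images.
- carrier: Slide carrier, 0.19 to 0.31 kg: white 40 x 84 x 36 mm basket of glass slides, steel back plate, hook at the back, blue grip on top; 153 mm high in all. Stands upright on the bench at the start. Origin: centre of its underside; z up, +x to the hook side, y along its 84 mm length. Its back plate, 50 mm wide, stands at x = 18 to 21 mm and reaches down to the underside.
- carrier_grip (a point): Middle of the carrier's blue grip, a block 16 mm (carrier x) by 22 mm (carrier y) by 40 mm high; at x = 0, y = 0, z = 135 mm in the carrier's frame, nearly above its centre of mass. The grip stands on a flat steel bridge (z = 109 to 113 mm, 30 mm wide, x = -10 to 34 mm), whose back end carries the hook tongue.
- hook_tip (a point): Middle of the lower edge of the hook tongue, at x = 31.5, y = 0, z = 85 mm in the carrier's frame. The tongue hangs from the bridge (z = 109 mm): 5 mm thick (x = 29 to 34 mm), 30 mm wide in y, lower edge rounded. The gap between back plate and tongue that goes over the lip is 8 mm wide and 24 mm deep.
- rail: Transfer rail fixed to the bench, 368 mm long, aluminium, on two posts. Origin: on the bench under the middle of the lip's front face; x from the lip to the back web (away from the side where the carrier hangs), y along the rail, z up. Steel drip tray under it: x -81 to 57 mm, y +-198 mm, rim 14 mm high. Delicate: over 30 N between carrier or robot and rail is too much.
- rail_mouth (a point): Middle of the channel's mouth, at x = 9, y = 0, z = 149 mm in the rail's frame, level with the lip's rounded top. In rail x: lip 0 to 4 mm, channel 4 to 14 mm, back web 14 to 19 mm (top at z = 160 mm). The channel is open from y = -90 to 90 mm; grey end covers 164 mm high close it beyond. Behind the post at y = 150 mm is a motor (131 mm high).
- channel_floor (a point): Middle of the channel's floor, at x = 9, y = 0, z = 137 mm in the rail's frame (12 mm below the lip's top). In the floor is one index notch, 36 mm long in y and 8 mm deep, as wide as the channel. Its centre is anywhere from y = -45 to +45 mm and is not reported: the lip hides it from the front; it is found by feel (or seen from above).
- seat_level (a point): Point at x = 9, y = 0, z = 129 mm in the rail's frame: height of the notch floor, so of the tongue's lower edge when fully down (the notch's y is unknown). The carrier then hangs in front of the lip, underside 44 mm above the bench, its back against a 12 mm guide rod (front at x = 0.5, z = 58 mm), leaning by up to 0.08 rad; it can slide no more than 6 mm.
- cup_a: White specimen cup, 61 mm across, 66 mm high, bystander. Origin: centre of its underside.
- lab_timer: White bench timer 64 x 64 x 18 mm, bystander. Origin: centre of its underside.
- marker_pen: Orange and black marker pen, 122 mm long, lying down, bystander. Origin: centre of its underside.
- tape_roll: Roll of tan tape lying flat, 96 mm across, 25 mm high, bystander. Origin: centre of its underside.
- kit_vial_2: Brown vial with blue cap, 33 mm across, 70 mm high, bystander. Origin: centre of its underside.
Mind the look-alikes: they are no part of the job. What is shaped like the carrier but purple is not meant.

How it is judged:
By the outcome, as a careful person would: the job done as asked, in the order asked, and still so for the second after the job is handed in, with the robot touching nothing.
It also fails if it takes over 72 s, if anything falls off the work surface, if the arm or the gripper's body presses on something with over 40 N, if the wrist force passes 120 N, or if a joint passes its speed limit or range.

### The arm

A 6-joint arm with a two-finger parallel gripper is mounted at the origin on a cart in front of the work surface, level with it; the furniture and walls round the work are solid. World frame = base frame: x ahead of the robot, y to its left, z up, the work surface at z = 0. Lengths are in m, angles in rad, forces in N, time in s.
With the tool pointing down it reaches from about 0.35 to 0.775 m from the base axis. Payload 7.3 kg.
Tool frame: the origin (TCP) lies on the centre line of the jaws, within the pads' length; the fingertips stand 11 mm ahead of it and the grasp point (between the pads) lies 8 mm behind it; y points along the fingers, z is the direction in which the jaws open and shut, and the axes are right-handed (so a half turn about y gives the same grasp; the last joint's range is limited). The gripper opens to 92 mm and grips with 3 to 60 N. Pads are 19 mm wide; open, the fingers measure 130 mm over their backs; the gripper's body (75 mm by 190 mm) begins 47 mm behind the grasp point.
Start: joints at [1.032, 0.342, 1.524, -0, 1.275, -0.146], TCP at [0.201, 0.485, 0.2] pointing down, gripper open.
Joint ranges: [-2.53, 2.53], [-0.77, 2.02], [0.04, 2.7], [-1, 4.14], [0.28, 2.66], [-3.11, 3.11]. Speed limits (rad/s): [2.57, 2.57, 3.14, 3.14, 3.14, 3.14].

### API

Orientations are given as [roll, pitch, yaw] about the fixed x, y, z axes, in that order (R = Rz(yaw) Ry(pitch) Rx(roll)).
In Python, from cell import robot, cams gives the robot as it stands.
- The arm moves only by the tool apply_moves, never from a script. Its argument "plan" is a list of rows, each a list of 7 numbers: the shift along the tool's x, y, z in m, then the turn, a rotation vector about the tool's x, y, z in degrees, then the gripper command: -1 is fully open, 1 is shut, values between are in proportion. A call has exactly 5 rows; each row is the pose to reach, as a shift and turn from the pose commanded when the call began, along the tool's axes at that moment; what a row does not reach only later rows make up. A row lasts 1/8 s, in which the tool goes at most 62.5 mm and 10.7 degrees, less where a joint would pass 70% of its speed; a pose out of reach is approached as far as the arm can. A call with a gripper value outside its range is refused whole. The fingers move at their own pace and stop on an object; "squeeze" is the grip in N (left out, the last holds). Time passes only in rows, so rows that repeat a pose let the fingers close, or fill a call up. It gives the time, the measured TCP pose, the force and the opening at its end, in the units of the state.
- robot.observe(): the state, without advancing time (a new reading comes with each control period).
- cams.read_camera(name): name is "side" or "top"; returns the picture (420x560x3 uint8, blue, green, red); there is no depth.
- cams.calibration(name): a dict with "fx", "fy", "cx", "cy" (pixels), "extrinsics" (4x4, takes a point from world to camera coordinates). Camera axes: x right, y up, looking along -z (the intrinsics and any distortion apply to the point x, -y, -z); pixel columns grow to the right and rows downward; lengths in m; the calibration is good to about 2 mm. A picture is of the moment at which its call begins. calibration takes no time and is no camera call.
- robot.hand_in(): hands the job in, once; it reports no verdict.
The state is a dict: "time": time; "qpos": joint angles; "qvel": joint speeds; "joint_efforts": joint torques, N m; "tool_pos": TCP position; "tool_rot": TCP orientation; "contact_force": force on the tool from outside, world axes, zero at the start; "torque": the same for the moment, N m; "opening": finger opening in m.
Only numpy, scipy, OpenCV 4.12 (cv2) and the standard library are available. Lean on these libraries where they do the work, as an engineer would, in place of code of your own. Each camera call takes 0.05 s, during which the arm holds its last target. There are 200 camera calls.

## Working session

There is one attempt and no reset: what is moved stays moved. The work goes in short steps, Python scripts to look and compute and a tool call to move; the robot and the scene stay as the last step left them, time stands still between calls to the robot, and variables do not carry over. Pictures are saved under pics/ and viewed, about 8 in all and at most 12, crops included, and the job is handed in when it is done.

Besides the shell and the picture viewer there is one more tool, called after ">>>" by a JSON object that holds its "name" and its "arguments". apply_moves: Moves the arm, as the interface text tells. Its arguments: {"type":"object","properties":{"plan":{"type":"array","items":{"type":"array","items":{"type":"number"}}},"squeeze":{"type":"number"}},"required":["plan"]}

```bash
mkdir -p pics; ls; python3 - <<'E'
from cell import robot,cams
import cv2,json
s=robot.observe(); print(s)
for n in("side","top"):
    cv2.imwrite(f"pics/{n}0.png",cams.read_camera(n)); c=cams.calibration(n); print(n,c)
E
```

```text
pics
{'time': 0.0, 'qpos': array([ 1.03197861e+00,  3.42718709e-01,  1.52497399e+00, -2.34341189e-05,
        1.27538616e+00, -1.46017467e-01]), 'qvel': array([-0.00040162, -0.00155835,  0.00099038,  0.00024565,  0.00076984,
       -0.00054935]), 'joint_efforts': array([ 4.27217556e-04, -4.31250143e+01, -2.44222766e+01,  7.18495063e-02,
        5.58418385e-02, -1.23923642e-04]), 'tool_pos': array([0.20073279, 0.48465008, 0.19886209]), 'tool_rot': array([-1.57226997e+00,  1.94070808e-04, -3.92793553e-01]), 'contact_force': array([ 0.06065042, -0.15384876, -0.29688275]), 'torque': array([-0.0094522 ,  0.02233417, -0.01435934]), 'opening': 0.09216008499959427}
side {'fx': 532.3107231210646, 'fy': 532.3107231210646, 'cx': 286.61073655746713, 'cy': 199.4261482378314, 'extrinsics': array([[ 9.99971280e-01,  1.55722878e-03,  7.41715483e-03,
        -5.54780361e-01],
       [-5.00592219e-03,  8.70507762e-01,  4.92129228e-01,
        -4.88946355e-02],
       [-5.69033306e-03, -4.92152223e-01,  8.70490557e-01,
        -2.00667596e+00],
       [ 0.00000000e+00,  0.00000000e+00,  0.00000000e+00,
         1.00000000e+00]])}
top {'fx': 430.42411015599515, 'fy': 430.42411015599515, 'cx': 283.9002598326849, 'cy': 213.33886303808143, 'extrinsics': array([[ 2.52147563e-02, -9.99672390e-01,  4.39639807e-03,
        -1.58927389e-02],
       [ 9.86597266e-01,  2.55936940e-02,  1.61154579e-01,
        -5.37799695e-01],
       [-1.61214303e-01,  2.74000883e-04,  9.86919385e-01,
        -1.55158175e+00],
       [ 0.00000000e+00,  0.00000000e+00,  0.00000000e+00,
         1.00000000e+00]])}
```

View pics/side0.png

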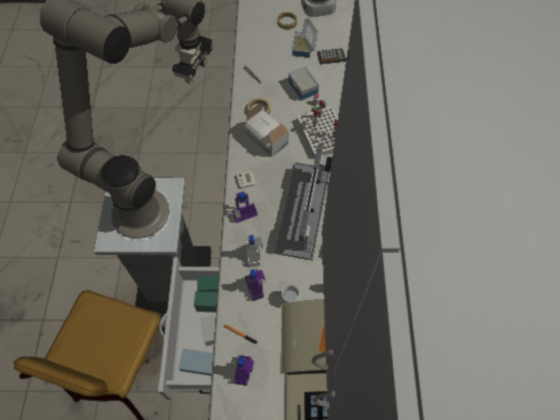

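View pics/top0.png

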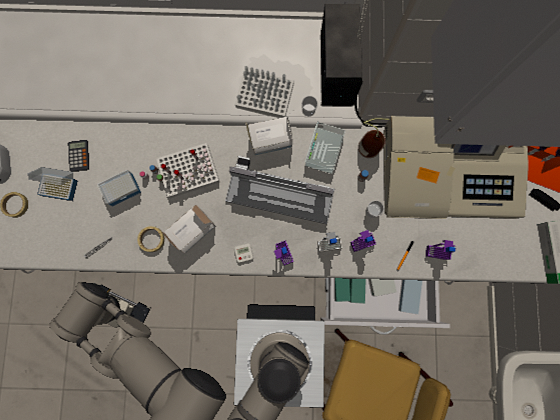

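The side view shows the robot on the left and the rail at about (305,210). The white carrier with its blue grip is at about (252,245), between purple look-alikes at (243,207) and (256,284). In the top view the carrier is at (330,242) and the rail at (280,190). I'll crop both.

```bash
cat > h.py <<'E'
import numpy as np,cv2
from cell import robot,cams
def ray(n,u,v):
    c=cams.calibration(n);E=c["extrinsics"];R=E[:3,:3];t=E[:3,3]
    d=np.array([(u-c["cx"])/c["fx"],-(v-c["cy"])/c["fy"],-1.0]);return -R.T@t,R.T@d
def onz(n,u,v,z):
    o,d=ray(n,u,v);return o+d*(z-o[2])/d[2]
def tri(a,b):
    o1,d1=ray("side",*a);o2,d2=ray("top",*b)
    d1/=np.linalg.norm(d1);d2/=np.linalg.norm(d2)
    s=np.linalg.lstsq(np.c_[d1,-d2],o2-o1,rcond=None)[0]
    p,q=o1+s[0]*d1,o2+s[1]*d2;return (p+q)/2,np.linalg.norm(p-q)
def proj(n,p):
    c=cams.calibration(n);q=c["extrinsics"]@np.r_[p,1];return np.array([c["cx"]+c["fx"]*q[0]/-q[2],c["cy"]-c["fy"]*q[1]/-q[2]])
def crop(img,x0,y0,x1,y1,k,name):
    o=cv2.resize(img[y0:y1,x0:x1],None,fx=k,fy=k,interpolation=cv2.INTER_CUBIC)
    for x in range((x0+9)//10*10,x1,10):
        cv2.line(o,(int((x-x0+.5)*k),0),(int((x-x0+.5)*k),6 if x%50 else 18),(0,0,255),1)
    for y in range((y0+9)//10*10,y1,10):
        cv2.line(o,(0,int((y-y0+.5)*k)),(6 if y%50 else 18,int((y-y0+.5)*k)),(0,0,255),1)
    cv2.imwrite(f"pics/{name}.png",o)
E
python3 - <<'E'
from h import *
t=cv2.imread("pics/top0.png");s=cv2.imread("pics/side0.png")
crop(t,215,145,375,265,5,"tc");
crop(s,225,150,345,300,4,"sc")
for n,im in(("top",t),("side",s)):
    h=cv2.cvtColor(im,cv2.COLOR_BGR2HSV);m=cv2.inRange(h,(100,150,60),(118,255,255))
    k,l,st,ce=cv2.connectedComponentsWithStats(m)
    for i in range(1,k):
        if st[i,4]>8:print(n,st[i],ce[i])
E
```

```text
top [150 166   5   4  15] [151.86666667 167.53333333]
top [362 171   6   6  21] [364.61904762 173.0952381 ]
top [366 236   7   6  29] [369.37931034 238.62068966]
top [330 238   7   5  26] [333.19230769 240.26923077]
top [282 247   5   7  28] [283.92857143 250.07142857]
top [449 247   6   4  23] [451.39130435 248.56521739]
side [240 193   5   5  19] [242. 195.]
side [250 236   4   6  18] [251.16666667 238.38888889]
side [251 270   5   7  27] [252.88888889 273.14814815]
side [238 357   6   9  39] [240.53846154 361.1025641 ]
```

View pics/tc.png

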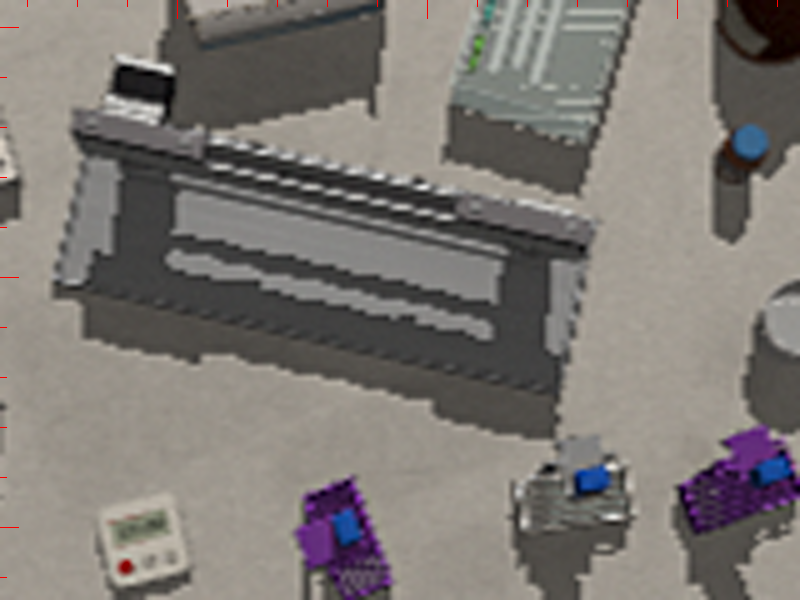

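View pics/sc.png

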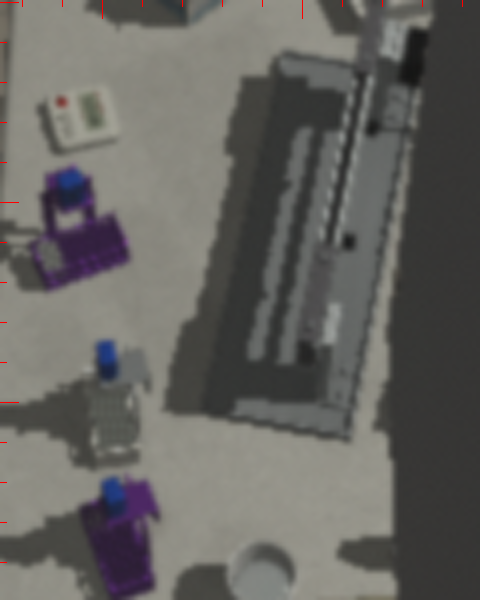

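```bash
python3 - <<'E'
from h import *
t=cv2.imread("pics/top0.png");s=cv2.imread("pics/side0.png")
o=lambda a:np.round(a,4)
print("cam",o(ray("top",0,0)[0]),o(ray("side",0,0)[0]))
print("grip tri",tri((251.4,238.8),(333.2,240.3)), o(onz("top",333.2,240.3,.150)),o(onz("side",251.4,238.8,.140)))
g=cv2.cvtColor(t,cv2.COLOR_BGR2GRAY)
for c in range(258,304,5): print(c,g[168:200,c].tolist())
a=np.hstack([cv2.resize(t[228:258,312:346],None,fx=14,fy=14,interpolation=cv2.INTER_NEAREST),
 cv2.resize(s[230:272,240:266],None,fx=10,fy=10,interpolation=cv2.INTER_NEAREST)])if 0 else None
A=cv2.resize(t[226:262,310:348],None,fx=12,fy=12,interpolation=cv2.INTER_NEAREST)
B=cv2.resize(s[232:268,242:266],None,fx=12,fy=12,interpolation=cv2.INTER_NEAREST)
cv2.imwrite("pics/car.png",np.clip(np.hstack([A,B])*1.4,0,255).astype(np.uint8))
E
```

```text
cam [ 0.2809 -0.0017  1.618 ] [ 0.5431 -0.9442  1.775 ]
grip tri (array([ 0.43371973, -0.17398404,  0.14008424]), np.float64(0.0023538606690677835)) [ 0.4316 -0.1731  0.15  ] [ 0.4348 -0.1736  0.14  ]
258 [74, 73, 88, 164, 176, 207, 46, 53, 42, 88, 191, 42, 46, 74, 133, 67, 103, 137, 132, 131, 135, 136, 133, 136, 132, 53, 64, 60, 75, 145, 136, 139]
263 [70, 87, 162, 150, 153, 163, 191, 51, 55, 38, 76, 180, 49, 53, 70, 144, 75, 93, 140, 135, 131, 139, 138, 134, 135, 136, 111, 58, 62, 76, 144, 140]
268 [86, 163, 155, 155, 154, 152, 148, 189, 50, 56, 40, 83, 193, 47, 53, 74, 155, 78, 86, 143, 135, 135, 136, 137, 133, 137, 134, 113, 60, 63, 57, 74]
273 [163, 158, 154, 153, 152, 152, 157, 168, 167, 61, 57, 39, 69, 174, 48, 53, 67, 144, 87, 76, 142, 137, 134, 135, 135, 133, 138, 133, 51, 62, 63, 65]
278 [154, 157, 162, 161, 156, 158, 152, 158, 177, 162, 73, 56, 43, 67, 173, 54, 53, 66, 137, 95, 68, 144, 135, 136, 133, 138, 134, 134, 138, 135, 55, 60]
283 [159, 158, 160, 157, 157, 160, 157, 157, 158, 146, 110, 90, 51, 43, 61, 132, 69, 51, 66, 127, 104, 68, 141, 133, 134, 134, 138, 133, 135, 137, 135, 56]
288 [167, 161, 160, 159, 158, 158, 155, 157, 158, 155, 146, 144, 99, 45, 49, 58, 118, 78, 54, 58, 101, 117, 58, 126, 134, 134, 134, 138, 134, 135, 135, 132]
293 [155, 159, 157, 162, 160, 158, 159, 156, 158, 158, 161, 153, 128, 157, 46, 51, 47, 91, 137, 50, 50, 97, 126, 62, 126, 135, 132, 134, 135, 135, 135, 137]
298 [158, 160, 153, 157, 160, 156, 155, 158, 158, 157, 159, 157, 98, 51, 176, 46, 55, 41, 66, 148, 55, 54, 77, 143, 70, 115, 134, 131, 132, 134, 135, 136]
303 [167, 165, 169, 163, 167, 162, 116, 115, 114, 118, 163, 154, 154, 159, 167, 196, 45, 52, 42, 89, 188, 45, 48, 80, 154, 74, 101, 134, 130, 133, 131, 133]
```

View pics/car.png

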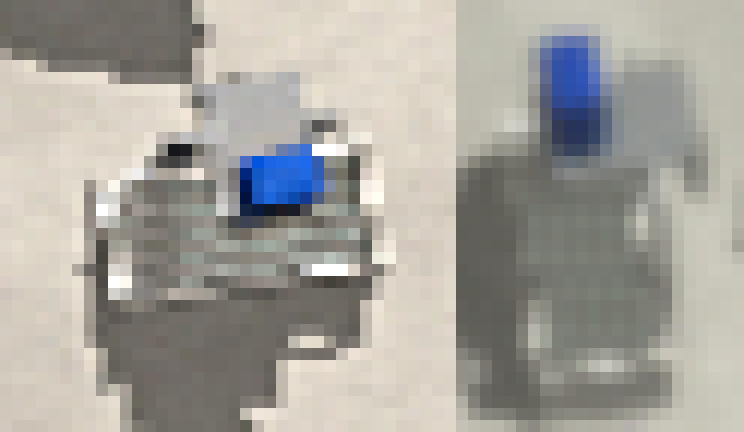

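Close up, the carrier's grip top is centred at (333.2,240.3) in the top view and about (251,237.5) in the side view. The carrier yaw is about +0.14 rad. Next I'll measure the rail.

```bash
python3 - <<'E'
from h import *
t=cv2.imread("pics/top0.png")
for _ in range(3): pass
o=lambda a:np.round(a,4)
print("grip top",tri((251,237.5),(333.2,240.3)),o(onz("top",333.2,240.3,.155)),o(onz("side",251,237.5,.155)))
g=cv2.cvtColor(t,cv2.COLOR_BGR2GRAY).astype(float)
def line(r0,sl,cs):
    P=[]
    for c in cs:
        r=r0+sl*(c-258);R=np.arange(int(r)-1,int(r)+3);w=np.clip(g[R,c]-80,0,None)
        if w.sum()>0:P.append((c,(w*R).sum()/w.sum()))
    P=np.array(P);k=np.polyfit(P[:,0],P[:,1],1);return k,np.abs(P[:,1]-np.polyval(k,P[:,0])).max()
k,e=line(178,.222,range(258,304));print("lip",k,e)
for u in(260,300):print(u,o(onz("top",u,np.polyval(k,u),.149)))
a=onz("top",260,np.polyval(k,260),.149);b=onz("top",300,np.polyval(k,300),.149)
y=a-b;y/=np.linalg.norm(y);yaw=np.arctan2(-y[0],y[1]);print("rail yaw",yaw)
X=np.array([np.cos(yaw),np.sin(yaw),0]);L=a-2e-3*X
# axial profile at lip top and end covers
n=lambda q:proj("top",q)
def prof(x,z,ys):
    P=np.array([n(np.r_[(L+x*X)[:2],z]+yy*np.r_[y[:2],0]) for yy in ys]).astype(np.float32)
    return cv2.remap(g.astype(np.float32),P[:,0],P[:,1],cv2.INTER_LINEAR).ravel().astype(int)
ys=np.arange(-.30,.24,.006)
print("L",o(L))
for x,z in((.002,.149),(.009,.137),(.0125,.137),(.008,.164)):print(x,z,list(zip((ys*1e3).astype(int).tolist(),prof(x,z,ys).tolist())))
E
```

```text
grip top (array([ 0.43281234, -0.173035  ,  0.14834922]), np.float64(0.0022319896074653118)) [ 0.4311 -0.1726  0.155 ] [ 0.4343 -0.1758  0.155 ]
lip [  0.22276922 120.27199628] 0.46646823933861015
260 [0.6434 0.0848 0.149 ]
300 [ 0.6151 -0.056   0.149 ]
rail yaw -0.19825271236857248
L [0.6414 0.0852 0.149 ]
0.002 0.149 [(-300, 160), (-294, 156), (-288, 156), (-282, 158), (-275, 157), (-269, 153), (-263, 151), (-257, 89), (-251, 36), (-245, 45), (-239, 30), (-233, 48), (-227, 39), (-221, 24), (-215, 50), (-209, 32), (-203, 39), (-197, 43), (-191, 30), (-185, 49), (-179, 37), (-173, 29), (-167, 50), (-161, 117), (-155, 178), (-149, 111), (-143, 158), (-137, 138), (-131, 109), (-125, 191), (-119, 132), (-113, 122), (-107, 166), (-101, 101), (-95, 161), (-89, 166), (-83, 107), (-77, 174), (-71, 119), (-65, 126), (-59, 180), (-53, 111), (-47, 140), (-41, 145), (-35, 99), (-29, 179), (-23, 145), (-17, 111), (-11, 173), (-5, 105), (0, 153), (6, 171), (12, 102), (18, 47), (24, 49), (30, 39), (36, 26), (42, 50), (48, 31), (54, 41), (60, 45), (66, 30), (72, 47), (78, 40), (84, 26), (90, 51), (
[... 2762 characters left out ...]
 (-131, 49), (-125, 50), (-119, 51), (-113, 46), (-107, 50), (-101, 51), (-95, 48), (-89, 52), (-83, 48), (-77, 50), (-71, 54), (-65, 49), (-59, 51), (-53, 54), (-47, 50), (-41, 54), (-35, 50), (-29, 50), (-23, 52), (-17, 48), (-11, 51), (-5, 52), (0, 50), (6, 52), (12, 45), (18, 71), (24, 105), (30, 98), (36, 103), (42, 104), (48, 104), (54, 102), (60, 104), (66, 104), (72, 103), (78, 104), (84, 102), (90, 104), (96, 101), (102, 109), (108, 101), (114, 153), (120, 162), (126, 161), (132, 157), (138, 159), (144, 156), (150, 155), (156, 160), (162, 146), (168, 152), (174, 173), (180, 93), (186, 186), (192, 143), (198, 182), (204, 142), (210, 133), (216, 115), (222, 90), (228, 88), (234, 152)]
```

```bash
cat >> h.py <<'E'
from scipy.spatial.transform import Rotation as Ro
def to(p,yaw):
    s=robot.observe();R=Ro.from_euler("xyz",s["tool_rot"]);T=Ro.from_euler("xyz",[-np.pi/2,0,yaw])
    return np.round(R.inv().apply(np.array(p)-s["tool_pos"])*1e3,1),np.round((R.inv()*T).as_rotvec(degrees=True),2)
def fromrail(x,y,z,O=(.6272,.0146),yaw=-.198):
    c,s=np.cos(yaw),np.sin(yaw);return np.array([O[0]+c*x-s*y,O[1]+s*x+c*y,z])
def torail(p,O=(.6272,.0146),yaw=-.198):
    c,s=np.cos(yaw),np.sin(yaw);d=np.array(p[:2])-O;return np.round(1e3*np.array([c*d[0]+s*d[1],-s*d[0]+c*d[1],p[2]]),1)
E
python3 -c "
from h import *
print(to((.43,.2,.26),.14),to((.432,-.174,.23),.14))"
```

```text
(array([ 320.8,  -60.9, -175.3]), array([ 7.000e-02, -3.053e+01, -3.000e-02])) (array([ 465.8,  -30.5, -520. ]), array([ 7.000e-02, -3.053e+01, -3.000e-02]))
```

>>> {"name": "apply_moves", "arguments": {"plan": [[0.055,-0.03,-0.03,0,-6,0,-0.2],[0.11,-0.06,-0.06,0,-12,0,-0.2],[0.165,-0.06,-0.09,0,-18,0,-0.2],[0.218,-0.06,-0.12,0,-24,0,-0.2],[0.272,-0.06,-0.148,0,-30,0,-0.2]]}}

```text
time: 0.72
tool_pos: [0.3902, 0.2499, 0.2595]
tool_rot: [-1.571, -0.0, 0.134]
contact_force: [1.3, -0.1, -0.9]
opening: 0.0556
```

```bash
python3 -c "
from h import *
print(robot.observe());print(to((.432,-.174,.23),.14))"
```

```text
{'time': 0.725, 'qpos': array([ 4.03820339e-01,  1.83639338e-01,  1.57280017e+00,  1.56926769e-04,
        1.38494750e+00, -1.30146121e+00]), 'qvel': array([-1.07354300e+00,  6.60158842e-02, -7.90327966e-02,  1.67709314e-03,
        1.18194721e-02, -1.89392575e+00]), 'joint_efforts': array([  5.38323104, -37.97550201, -24.29575682,  -0.10014492,
         0.41286838,   2.52216183]), 'tool_pos': array([0.39020298, 0.24987573, 0.25954048]), 'tool_rot': array([-1.57059294e+00, -1.57195315e-04,  1.34456227e-01]), 'contact_force': array([ 1.25014909, -0.10293614, -0.9154947 ]), 'torque': array([-0.00796054, -0.00867527,  0.0026515 ]), 'opening': 0.05563350812420455}
(array([ -15.4,   29.5, -425.7]), array([-0.01, -0.32,  0.01]))
```

>>> {"name": "apply_moves", "arguments": {"plan": [[0.0,0,-0.06,0,0,0,-0.2],[0,0,-0.12,0,0,0,-0.2],[-0.005,0,-0.18,0,0,0,-0.2],[-0.01,0,-0.24,0,0,0,-0.2],[-0.015,0.01,-0.3,0,0,0,-0.2]]}}

```text
time: 1.35
tool_pos: [0.4137, -0.0498, 0.2498]
tool_rot: [-1.571, -0.002, 0.131]
contact_force: [1.4, 0.3, -0.4]
opening: 0.0551
```

>>> {"name": "apply_moves", "arguments": {"plan": [[0.0,0.01,-0.05,0,0,0,-0.2],[0,0.02,-0.1,0,0,0,-0.2],[0,0.02,-0.115,0,0,0,-0.2],[0,0.02,-0.115,0,0,0,-0.2],[0,0.02,-0.115,0,0,0,-0.2]]}}

```text
time: 1.98
tool_pos: [0.4286, -0.1606, 0.2297]
tool_rot: [-1.57, -0.0, 0.132]
contact_force: [-1.0, 0.0, 0.7]
opening: 0.055
```

```bash
python3 - <<'E'
from h import *
s=robot.observe();print(s["tool_pos"],s["tool_rot"]);print(to((.432,-.174,.129),.14))
t=cams.read_camera("top");s=cams.read_camera("side")
A=cv2.resize(t[195:265,300:380],None,fx=6,fy=6,interpolation=cv2.INTER_CUBIC)
B=cv2.resize(s[205:275,215:270],None,fx=6,fy=6,interpolation=cv2.INTER_CUBIC)
cv2.imwrite("pics/above.png",np.hstack([A[:420],B[:420]]))
E
```

```text
[ 0.4286357  -0.16057761  0.22970428] [-1.57034047e+00 -2.52189531e-04  1.31876116e-01]
(array([  1.5, 100.7, -13.8]), array([-0.03, -0.47,  0.01]))
```

View pics/above.png

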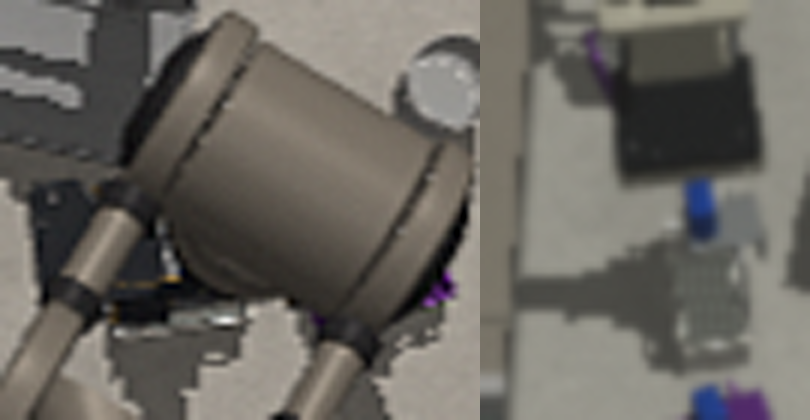

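The gripper body covers the carrier from the top. In the side view it sits just beyond the blue grip, at about (702,205) in the crop, and everything looks aligned. I'll centre, descend and close.

>>> {"name": "apply_moves", "arguments": {"plan": [[0.0015,0.0,-0.0138,0,-0.5,0,-0.2],[0.0015,0.035,-0.0138,0,-0.5,0,-0.2],[0.0015,0.075,-0.0138,0,-0.5,0,-0.2],[0.0015,0.1005,-0.0138,0,-0.5,0,-0.2],[0.0015,0.1005,-0.0138,0,-0.5,0,-0.2]]}}

```text
time: 2.7
tool_pos: [0.4311, -0.175, 0.1277]
tool_rot: [-1.568, 0.003, 0.14]
contact_force: [0.0, 0.6, 1.0]
opening: 0.055
```

>>> {"name": "apply_moves", "arguments": {"plan": [[0,0,0,0,0,0,0.2],[0,0,0,0,0,0,0.4],[0,0,0,0,0,0,0.6],[0,0,0,0,0,0,0.8],[0,0,0,0,0,0,1]], "squeeze": 15}}

```text
time: 3.32
tool_pos: [0.432, -0.1753, 0.1291]
tool_rot: [-1.571, -0.0, 0.14]
contact_force: [0.5, 0.6, 0.9]
opening: 0.0095
```

```bash
python3 - <<'E'
from h import *
s=robot.observe();print(s["tool_pos"],s["tool_rot"],s["contact_force"],s["torque"],s["opening"])
E
```

```text
[ 0.43200273 -0.17532138  0.12914461] [-1.57091092e+00 -2.64517144e-04  1.39588581e-01] [0.51051001 0.56224957 0.88174335] [0.03985166 0.00674982 0.02875095] 0.009471399225177536
```

```bash
python3 - <<'E'
from h import *
print(robot.observe()["opening"])
t=cams.read_camera("top");s=cams.read_camera("side")
print(robot.observe()["opening"])
B=cv2.resize(s[215:285,220:290],None,fx=8,fy=8,interpolation=cv2.INTER_CUBIC)
cv2.imwrite("pics/gr.png",np.clip(B*1.3,0,255))
E
```

```text
0.009471399225177536
0.002302702124743422[ WARN:0@2.437] global loadsave.cpp:1063 imwrite_ Unsupported depth image for selected encoder is fallbacked to CV_8U.
```

View pics/gr.png

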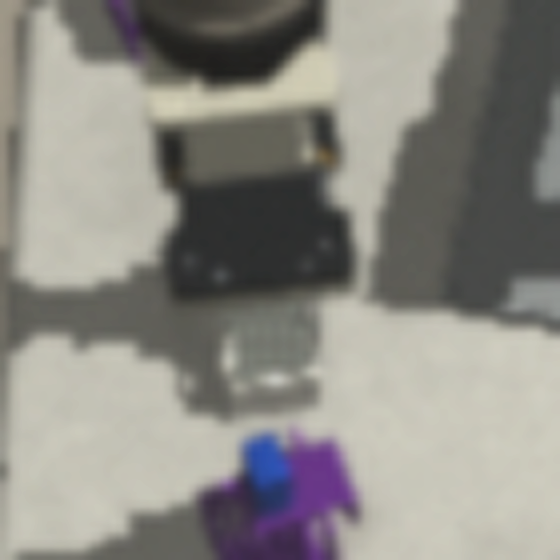

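The fingers shut on nothing, the opening reads 2 mm, and the carrier looks unmoved. I'll check the geometry by projecting the TCP and looking for blue pixels.

```bash
python3 - <<'E'
from h import *
s=robot.observe();p=s["tool_pos"];print(s["time"],p,s["opening"],s["contact_force"])
for n in("top","side"):
    print(n,"tcp",proj(n,p),"grip meas",proj(n,[.4328,-.174,.15]))
    im=cams.read_camera(n);cv2.imwrite(f"pics/g_{n}.png",im)
    h=cv2.cvtColor(im,cv2.COLOR_BGR2HSV);m=cv2.inRange(h,(100,120,40),(120,255,255))
    k,l,st,ce=cv2.connectedComponentsWithStats(m)
    for i in range(1,k):
        if st[i,4]>3:print(n,st[i],ce[i])
t=cv2.imread("pics/g_top.png");s=cv2.imread("pics/g_side.png")
B=np.hstack([cv2.resize(t[190:270,300:380],(480,480),interpolation=cv2.INTER_CUBIC),cv2.resize(s[205:285,220:270],(300,480),interpolation=cv2.INTER_CUBIC)])
cv2.imwrite("pics/g2.png",cv2.convertScaleAbs(B,alpha=1.5,beta=15))
E
```

```text
3.425 [ 0.43196688 -0.1752876   0.12904808] 0.002302702124743422 [ 0.10742701  0.01863825 -0.16203617]
top tcp [333.11010205 240.80007339] grip meas [333.4532764 239.9468301]
top [150 165   5   5  18] [151.88888889 167.27777778]
top [362 170   6   7  36] [364.5        173.16666667]
top [131 174   6  11  11] [133.72727273 179.        ]
top [ 66 179  10  21  66] [ 71.98484848 190.10606061]
top [110 186  31  20  66] [126.25757576 196.95454545]
top [282 247   5   7  31] [283.87096774 249.96774194]
top [446 247  10   5  43] [450.23255814 248.93023256]
side tcp [250.70009056 240.62783128] grip meas [250.64165462 237.63945032]
side [251 270   5   9  37] [253.         273.83783784]
side [238 357   6   9  48] [240.5 361. ]
```

View pics/g2.png

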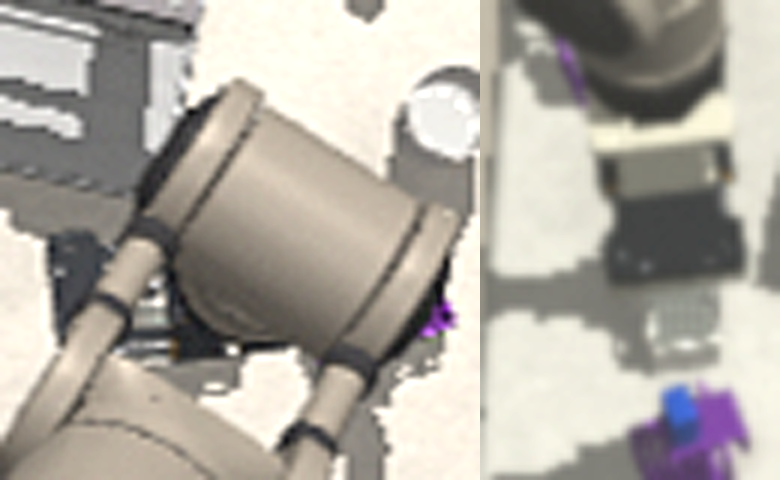

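>>> {"name": "apply_moves", "arguments": {"plan": [[0,0,0,0,0,0,1],[0,-0.01,0,0,0,0,1],[0,-0.02,0,0,0,0,1],[0,-0.02,0,0,0,0,1],[0,-0.02,0,0,0,0,1]]}}

```text
time: 4.15
tool_pos: [0.4319, -0.1752, 0.149]
tool_rot: [-1.571, -0.0, 0.14]
contact_force: [0.1, -0.1, -0.6]
opening: 0.0006
```

```bash
python3 - <<'E'
from h import *
s=robot.observe();print(s["tool_pos"],s["contact_force"],s["torque"],s["opening"])
a=cv2.imread("pics/g_side.png");b=cams.read_camera("side");c=cv2.imread("pics/side0.png")
R=np.s_[254:268,238:268]
print(np.abs(a[R].astype(int)-b[R]).mean(),np.abs(c[R].astype(int)-b[R]).mean())
E
```

```text
[ 0.43189446 -0.1752397   0.14904558] [ 0.12833417 -0.09335575 -0.6001552 ] [ 0.04417997  0.03771689 -0.02129571] 0.000570126275955106
0.5746031746031746 5.882539682539683
```

>>> {"name": "apply_moves", "arguments": {"plan": [[0,-0.05,0,0,0,0,-0.2],[0,-0.1,0,0,0,0,-0.2],[0,-0.1,0.06,0,0,0,-0.2],[0,-0.1,0.12,0,0,0,-0.2],[0,-0.1,0.18,0,0,0,-0.2]]}}

```text
time: 4.82
tool_pos: [0.4063, 0.0045, 0.2488]
tool_rot: [-1.571, -0.0, 0.138]
contact_force: [1.3, 0.0, 0.5]
opening: 0.0463
```

```bash
python3 - <<'E'
from h import *
t=cams.read_camera("top");s=cams.read_camera("side");cv2.imwrite("pics/t2.png",t);cv2.imwrite("pics/s2.png",s)
p=robot.observe();print(p["time"],p["tool_pos"],p["tool_rot"],p["opening"])
for n,im in(("top",t),("side",s)):
    h=cv2.cvtColor(im,cv2.COLOR_BGR2HSV);m=cv2.inRange(h,(100,150,60),(118,255,255))
    k,l,st,ce=cv2.connectedComponentsWithStats(m)
    for i in range(1,k):
        if st[i,4]>8:print(n,st[i],ce[i])
B=np.hstack([cv2.resize(t[190:270,270:370],(600,480),interpolation=cv2.INTER_CUBIC),cv2.resize(s[232:272,240:265],(200,320),interpolation=cv2.INTER_NEAREST)[:320].repeat(1,0) if 0 else cv2.resize(s[215:295,235:268],(198,480),interpolation=cv2.INTER_CUBIC)])
cv2.imwrite("pics/g3.png",cv2.convertScaleAbs(B,alpha=1.4,beta=10))
E
```

```text
4.925 [0.4054392  0.00767617 0.24896721] [-1.56880282e+00  2.83394773e-04  1.45732405e-01] 0.05263502319317686
top [150 166   5   4  15] [151.86666667 167.53333333]
top [362 171   6   6  22] [364.5        173.27272727]
top [366 236   7   6  29] [369.37931034 238.62068966]
top [330 238   7   5  26] [333.19230769 240.26923077]
top [449 247   6   4  23] [451.39130435 248.56521739]
top [282 251   5   3  12] [283.91666667 251.75      ]
side [240 193   5   5  20] [241.95 194.9 ]
side [250 236   4   6  18] [251.16666667 238.38888889]
side [251 270   5   7  26] [252.92307692 273.03846154]
side [238 357   6   9  39] [240.53846154 361.1025641 ]
```

View pics/g3.png

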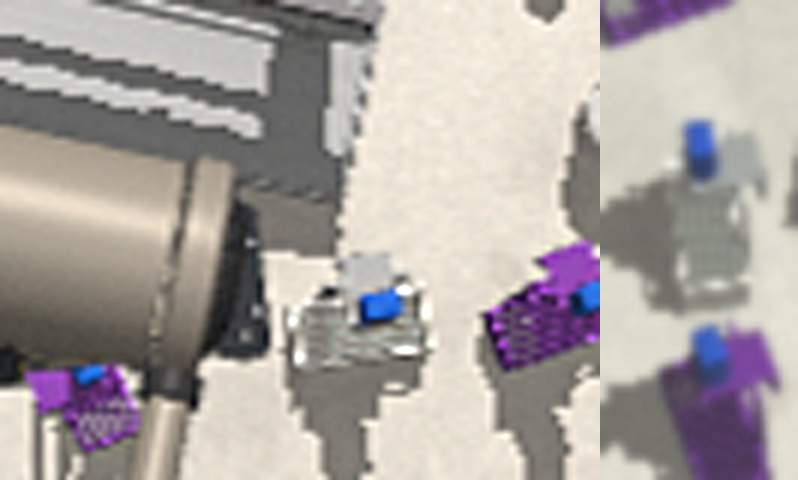

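The carrier hasn't moved at all: its blue centroids are identical. So the jaws never touched it. I'll compare where the gripper appears in the images with where the kinematics put it.

```bash
python3 - <<'E'
from h import *
def draw(n,f,p,yaw,roi,k):
    im=cv2.imread(f);x0,y0,x1,y1=roi
    o=cv2.convertScaleAbs(cv2.resize(im[y0:y1,x0:x1],None,fx=k,fy=k,interpolation=cv2.INTER_CUBIC),alpha=1.3,beta=10)
    R=Ro.from_euler("xyz",[-np.pi/2,0,yaw])
    def pt(q):return tuple(int(a) for a in (proj(n,R.apply(q)+p)-[x0,y0]+.5)*k)
    for yy,c in((-.055,(0,255,0)),(.011,(0,0,255))):
        hx,hz=(.0375,.095)if yy<0 else(.0095,.04)
        Q=[pt((a*hx,yy,b*hz))for a,b in((1,1),(1,-1),(-1,-1),(-1,1))]
        cv2.polylines(o,[np.array(Q)],True,c,1)
    cv2.circle(o,pt((0,0,0)),3,(255,0,255),1);return o
p1=np.array([.432,-.1753,.129]);p2=np.array([.4054,.0077,.249])
A=draw("top","pics/t2.png",p2,.146,(235,195,345,275),4)
B=draw("side","pics/s2.png",p2,.146,(210,130,300,210),4)
C=draw("side","pics/g_side.png",p1,.14,(210,190,300,270),4)
D=draw("top","pics/g_top.png",p1,.14,(280,190,390,270),4)
cv2.imwrite("pics/ov.png",np.vstack([np.hstack([A,B[:,:360]]),np.hstack([D,C[:,:360]])])[:600])
E
```

```text
(no output)
```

View pics/ov.png

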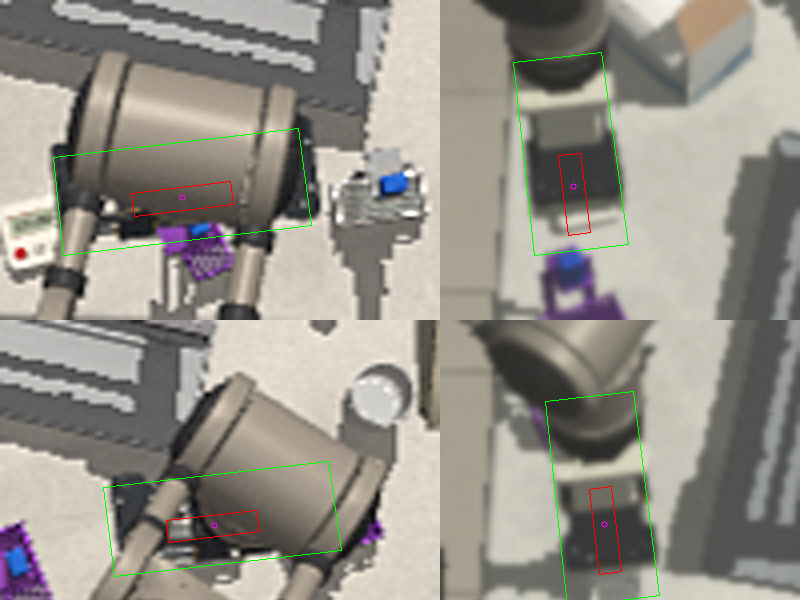

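The overlay shows the gripper about 8 px higher in the side image than predicted, while top-view x and y match. So the fingertips seem to stand 40–55 mm higher than stated. I'll go back over the grip and descend further with open jaws, which straddle the bridge, and let the closing width tell me the height.

```bash
python3 - <<'E'
from h import *
s=robot.observe();print(s["tool_pos"],s["tool_rot"]);print(to((.432,-.1745,.13),.14))
E
```

```text
[0.4054392  0.00767617 0.24896721] [-1.56880282e+00  2.83394773e-04  1.45732405e-01]
(array([-1.000e-01,  1.186e+02, -1.843e+02]), array([-0.11,  0.33, -0.02]))
```

>>> {"name": "apply_moves", "arguments": {"plan": [[0,0,-0.06,0,0,0,-0.2],[0,0,-0.12,0,0,0,-0.2],[0,0.0,-0.18,0,0,0,-0.2],[0,0.05,-0.18,0,0,0,-0.2],[0,0.1,-0.18,0,0,0,-0.2]]}}

```text
time: 5.55
tool_pos: [0.4318, -0.177, 0.1475]
tool_rot: [-1.571, -0.001, 0.137]
contact_force: [0.5, -0.1, -0.3]
opening: 0.0554
```

>>> {"name": "apply_moves", "arguments": {"plan": [[0,0.02,0,0,0,0,-0.2],[0,0.032,0,0,0,0,-0.2],[0,0.044,0,0,0,0,-0.2],[0,0.055,0,0,0,0,-0.2],[0,0.055,0,0,0,0,-0.2]]}}

```text
time: 6.18
tool_pos: [0.4317, -0.1751, 0.0935]
tool_rot: [-1.57, 0.001, 0.14]
contact_force: [-0.7, -0.4, -0.8]
opening: 0.0552
```

>>> {"name": "apply_moves", "arguments": {"plan": [[0,0,0,0,0,0,0.2],[0,0,0,0,0,0,0.4],[0,0,0,0,0,0,0.45],[0,0,0,0,0,0,0.5],[0,0,0,0,0,0,0.6]], "squeeze": 12}}

```text
time: 6.8
tool_pos: [0.4318, -0.1752, 0.0939]
tool_rot: [-1.571, 0.0, 0.14]
contact_force: [0.3, 1.2, -1.4]
opening: 0.0222
```

The opening stopped at 22 mm, so the grip is between the pads. To find the true tip height and get a deeper grasp, I'll ease open to about 28 mm and feel down towards the bridge.

>>> {"name": "apply_moves", "arguments": {"plan": [[0,0,0,0,0,0,0.35],[0,0,0,0,0,0,0.35],[0,0.003,0,0,0,0,0.35],[0,0.006,0,0,0,0,0.35],[0,0.006,0,0,0,0,0.35]]}}

```text
time: 7.42
tool_pos: [0.4318, -0.1752, 0.0876]
tool_rot: [-1.57, 0.001, 0.14]
contact_force: [0.5, 0.0, -0.2]
opening: 0.0298
```

>>> {"name": "apply_moves", "arguments": {"plan": [[0,0.001,0,0,0,0,0.35],[0,0.002,0,0,0,0,0.35],[0,0.003,0,0,0,0,0.35],[0,0.004,0,0,0,0,0.35],[0,0.004,0,0,0,0,0.35]]}}

```text
time: 8.05
tool_pos: [0.4321, -0.1751, 0.0841]
tool_rot: [-1.571, -0.0, 0.14]
contact_force: [0.7, 1.5, 3.2]
opening: 0.0299
```

>>> {"name": "apply_moves", "arguments": {"plan": [[0,0.001,0,0,0,0,0.35],[0,0.002,0,0,0,0,0.35],[0,0.003,0,0,0,0,0.35],[0,0.004,0,0,0,0,0.35],[0,0.004,0,0,0,0,0.35]]}}

```text
time: 8.68
tool_pos: [0.4322, -0.1752, 0.0802]
tool_rot: [-1.571, -0.001, 0.14]
contact_force: [0.0, 1.5, 5.5]
opening: 0.0303
```

The rising force below TCP z of about 0.085 marks the bridge, so the tips sit about 28 mm above the reported TCP. I'll come back up to 0.092 and grip there.

>>> {"name": "apply_moves", "arguments": {"plan": [[0,-0.006,0,0,0,0,0.35],[0,-0.012,0,0,0,0,0.35],[0,-0.012,0,0,0,0,0.6],[0,-0.012,0,0,0,0,1],[0,-0.012,0,0,0,0,1]], "squeeze": 20}}

```text
time: 9.3
tool_pos: [0.4318, -0.1752, 0.0918]
tool_rot: [-1.57, 0.0, 0.139]
contact_force: [0.4, -0.2, -2.0]
opening: 0.0294
```

>>> {"name": "apply_moves", "arguments": {"plan": [[0,0,0,0,0,0,1],[0,-0.005,0,0,0,0,1],[0,-0.015,0,0,0,0,1],[0,-0.02,0,0,0,0,1],[0,-0.02,0,0,0,0,1]]}}

```text
time: 9.93
tool_pos: [0.4323, -0.1755, 0.1126]
tool_rot: [-1.572, -0.001, 0.14]
contact_force: [-0.5, -0.4, -2.3]
opening: 0.0295
```

```bash
python3 - <<'E'
from h import *
s=robot.observe();print(s["tool_pos"],s["contact_force"],s["torque"],s["opening"])
E
```

```text
[ 0.43233961 -0.1754853   0.11264452] [-0.53308644 -0.44269437 -2.28076789] [ 0.10248505  0.02600953 -0.00755854] 0.029469133567900117
```

The opening is 29.5 mm, so the jaws pinch the bridge and the carrier came up with it. I'll set it back down gently, open, rise to 0.096 and grip the blue block itself.

>>> {"name": "apply_moves", "arguments": {"plan": [[0,0.01,0,0,0,0,1],[0,0.02,0,0,0,0,1],[0,0.027,0,0,0,0,1],[0,0.031,0,0,0,0,1],[0,0.031,0,0,0,0,1]]}}

```text
time: 10.55
tool_pos: [0.432, -0.1753, 0.0808]
tool_rot: [-1.571, 0.0, 0.14]
contact_force: [0.0, 0.2, -2.4]
opening: 0.0291
```

>>> {"name": "apply_moves", "arguments": {"plan": [[0,0,0,0,0,0,0],[0,0,0,0,0,0,0],[0,-0.006,0,0,0,0,0],[0,-0.014,0,0,0,0,0],[0,-0.014,0,0,0,0,0]]}}

```text
time: 11.18
tool_pos: [0.4326, -0.1756, 0.0959]
tool_rot: [-1.572, -0.002, 0.14]
contact_force: [-0.2, -0.2, -0.4]
opening: 0.0457
```

>>> {"name": "apply_moves", "arguments": {"plan": [[0,0,0,0,0,0,0.3],[0,0,0,0,0,0,0.5],[0,0,0,0,0,0,1],[0,0,0,0,0,0,1],[0,0,0,0,0,0,1]]}}

```text
time: 11.8
tool_pos: [0.4318, -0.1752, 0.0948]
tool_rot: [-1.57, 0.0, 0.14]
contact_force: [0.5, 0.4, -2.3]
opening: 0.0222
```

>>> {"name": "apply_moves", "arguments": {"plan": [[0,-0.01,0,0,0,0,1],[0,-0.03,0,0,0,0,1],[0,-0.055,0,0,0,0,1],[0,-0.08,0,0,0,0,1],[0,-0.08,0,0,0,0,1]]}}

```text
time: 12.42
tool_pos: [0.433, -0.1759, 0.1768]
tool_rot: [-1.574, -0.003, 0.14]
contact_force: [0.6, 0.3, -2.7]
opening: 0.0221
```

```bash
python3 - <<'E'
from h import *
s=robot.observe();print(s["tool_pos"],s["contact_force"],s["torque"],s["opening"])
print(to(fromrail(-.065,-.015,.175),-.198))
E
```

```text
[ 0.43299883 -0.17591333  0.17682969] [ 0.58513457  0.28254333 -2.68790606] [ 0.02581944 -0.07773584 -0.05222064] 0.022143264318684595
(array([152.5,   1.9, 169. ]), array([ 0.12, 19.34,  0.22]))
```

>>> {"name": "apply_moves", "arguments": {"plan": [[0.02,0,0.02,0,2,0,1],[0.05,0,0.055,0,6,0,1],[0.08,0,0.09,0,10,0,1],[0.11,0,0.125,0,14,0,1],[0.14,0,0.155,0,18,0,1]]}}

```text
time: 13.05
tool_pos: [0.549, -0.0007, 0.1736]
tool_rot: [-1.571, 0.002, -0.176]
contact_force: [1.3, 0.9, -2.3]
opening: 0.022
```

>>> {"name": "apply_moves", "arguments": {"plan": [[0.008,0,0.015,0,1.3,0,1],[0.008,0,0.015,0,1.3,0,1],[0.008,0,0.015,0,1.3,0,1],[0.008,0,0.015,0,1.3,0,1],[0.008,0,0.015,0,1.3,0,1]]}}

```text
time: 13.68
tool_pos: [0.5593, 0.0104, 0.1751]
tool_rot: [-1.571, -0.0, -0.198]
contact_force: [0.7, 1.0, -2.4]
opening: 0.0224
```

```bash
python3 - <<'E'
from h import *
s=robot.observe();p=s["tool_pos"];print(p,s["tool_rot"],s["contact_force"],s["torque"],s["opening"]);print("rail",torail(p),to(fromrail(-.065,-.015,.175),-.198))
s=cams.read_camera("side");t=cams.read_camera("top");cv2.imwrite("pics/s4.png",s);cv2.imwrite("pics/t4.png",t)
u=proj("side",p);print(u)
x,y=int(u[0]),int(u[1])
crop(s,x-50,y-45,x+70,y+45,6,"st")
E
```

```text
[0.55927908 0.01037367 0.17511798] [-1.57073340e+00 -1.30485353e-04 -1.98268604e-01] [ 0.69011567  1.01489885 -2.36508886] [ 0.02556772  0.04475183 -0.01571471] 0.022361201098128034
rail [-65.8 -17.5 175.1] (array([0.8, 0.1, 2.5]), array([-0.  , -0.02,  0.01]))
[288.26771826 186.98905377]
```

View pics/st.png

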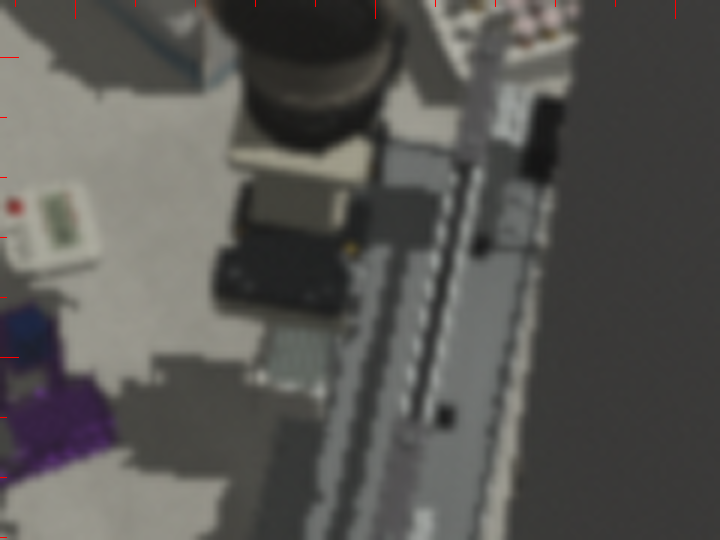

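The carrier hangs upright under the gripper, in front of the rail. The channel runs from crop (465,160) to (415,420). I'll lower to a tip height of about 155 mm and advance until the back plate touches the lip.

>>> {"name": "apply_moves", "arguments": {"plan": [[0.01,0.005,0.0,0,0,0,1],[0.02,0.01,0.0,0,0,0,1],[0.03,0.01,0.0,0,0,0,1],[0.036,0.01,0.0,0,0,0,1],[0.036,0.01,0.0,0,0,0,1]]}}

```text
time: 14.4
tool_pos: [0.5953, 0.0039, 0.1648]
tool_rot: [-1.571, 0.0, -0.197]
contact_force: [-0.8, -0.3, -1.6]
opening: 0.0219
```

>>> {"name": "apply_moves", "arguments": {"plan": [[0.001,0,0.0,0,0,0,1],[0.002,0,0.0,0,0,0,1],[0.003,0,0.0,0,0,0,1],[0.004,0,0.0,0,0,0,1],[0.004,0,0.0,0,0,0,1]]}}

```text
time: 15.02
tool_pos: [0.5988, 0.0032, 0.165]
tool_rot: [-1.571, -0.0, -0.197]
contact_force: [0.3, -0.1, -1.7]
opening: 0.0216
```

```bash
cat > st.py <<'E'
from h import *
s=robot.observe();p=s["tool_pos"];R=Ro.from_euler("z",-.198).inv()
print(round(s["time"],2),"rail",torail(p),"rot",s["tool_rot"].round(3),"Frail",R.apply(s["contact_force"]).round(1),"M",R.apply(s["torque"]).round(2),round(s["opening"],4))
E
python3 st.py
```

```text
15.03 rail [-25.6 -16.8 165. ] rot [-1.571 -0.    -0.197] Frail [ 0.3 -0.  -1.7] M [-0.05 -0.   -0.03] 0.0216
```

Still free at −25.6 mm, so I'll continue in 1 mm steps.

>>> {"name": "apply_moves", "arguments": {"plan": [[0.001,0,0.0,0,0,0,1],[0.002,0,0.0,0,0,0,1],[0.003,0,0.0,0,0,0,1],[0.003,0,0.0,0,0,0,1],[0.003,0,0.0,0,0,0,1]]}}

```text
time: 15.65
tool_pos: [0.6017, 0.0026, 0.165]
tool_rot: [-1.571, 0.0, -0.197]
contact_force: [-0.1, 0.3, -2.8]
opening: 0.022
```

```bash
python3 st.py
```

```text
15.65 rail [-22.7 -16.7 165. ] rot [-1.571  0.    -0.197] Frail [-0.2  0.3 -2.8] M [0.02 0.   0.01] 0.022
```

>>> {"name": "apply_moves", "arguments": {"plan": [[0.001,0,0.0,0,0,0,1],[0.001,0,0.0,0,0,0,1],[0.002,0,0.0,0,0,0,1],[0.002,0,0.0,0,0,0,1],[0.002,0,0.0,0,0,0,1]]}}

```text
time: 16.27
tool_pos: [0.6036, 0.0022, 0.165]
tool_rot: [-1.571, 0.0, -0.197]
contact_force: [-0.2, 0.1, -3.0]
opening: 0.0221
```

```bash
python3 st.py
```

```text
16.27 rail [-20.7 -16.8 165. ] rot [-1.571  0.    -0.197] Frail [-0.3  0.  -3. ] M [-0.02  0.08 -0.03] 0.0221
```

>>> {"name": "apply_moves", "arguments": {"plan": [[0.001,0,0.0,0,0,0,1],[0.001,0,0.0,0,0,0,1],[0.002,0,0.0,0,0,0,1],[0.002,0,0.0,0,0,0,1],[0.002,0,0.0,0,0,0,1]]}}

```text
time: 16.9
tool_pos: [0.6047, 0.0021, 0.1649]
tool_rot: [-1.571, 0.002, -0.197]
contact_force: [-4.6, 0.9, 1.2]
opening: 0.0217
```

```bash
python3 st.py
```

```text
16.9 rail [-19.6 -16.7 164.9] rot [-1.571  0.002 -0.197] Frail [-4.7 -0.   1.2] M [-0.01  1.11 -0.02] 0.0217
```

>>> {"name": "apply_moves", "arguments": {"plan": [[0.001,0,0.0,0,0,0,1],[0.001,0,0.0,0,0,0,1],[0.002,0,0.0,0,0,0,1],[0.002,0,0.0,0,0,0,1],[0.002,0,0.0,0,0,0,1]]}}

```text
time: 17.52
tool_pos: [0.6066, 0.0017, 0.1651]
tool_rot: [-1.571, 0.002, -0.197]
contact_force: [-4.9, 1.6, 1.2]
opening: 0.0217
```

```bash
python3 st.py
```

```text
17.52 rail [-17.7 -16.7 165.1] rot [-1.571  0.002 -0.197] Frail [-5.1  0.6  1.2] M [0.03 1.2  0.  ] 0.0217
```

Contact: −5 N at x ≈ −20 mm. I'll back off 2.5 mm and feel downward.

>>> {"name": "apply_moves", "arguments": {"plan": [[-0.001,0,0.0,0,0,0,1],[-0.0025,0,0.0,0,0,0,1],[-0.0025,0,0.0,0,0,0,1],[-0.0025,0,0.0,0,0,0,1],[-0.0025,0,0.0,0,0,0,1]]}}

```text
time: 18.15
tool_pos: [0.6053, 0.0019, 0.165]
tool_rot: [-1.571, -0.0, -0.197]
contact_force: [-0.9, 0.6, -3.4]
opening: 0.0219
```

```bash
python3 st.py
```

```text
18.15 rail [-19.  -16.8 165. ] rot [-1.571 -0.    -0.197] Frail [-1.   0.4 -3.4] M [ 0.03 -0.02  0.02] 0.0219
```

>>> {"name": "apply_moves", "arguments": {"plan": [[0,0.002,0.0,0,0,0,1],[0,0.004,0.0,0,0,0,1],[0,0.006,0.0,0,0,0,1],[0,0.007,0.0,0,0,0,1],[0,0.007,0.0,0,0,0,1]]}}

```text
time: 18.77
tool_pos: [0.6051, 0.0019, 0.1579]
tool_rot: [-1.571, 0.0, -0.197]
contact_force: [0.5, -0.1, -3.2]
opening: 0.0219
```

```bash
python3 st.py
```

```text
18.77 rail [-19.2 -16.8 157.9] rot [-1.571  0.    -0.197] Frail [ 0.5 -0.  -3.2] M [-0.05 -0.07 -0.06] 0.0219
```

>>> {"name": "apply_moves", "arguments": {"plan": [[0,0.002,0.0,0,0,0,1],[0,0.004,0.0,0,0,0,1],[0,0.006,0.0,0,0,0,1],[0,0.007,0.0,0,0,0,1],[0,0.007,0.0,0,0,0,1]]}}

```text
time: 19.4
tool_pos: [0.6051, 0.0019, 0.1509]
tool_rot: [-1.571, 0.0, -0.197]
contact_force: [-0.9, -0.3, -3.3]
opening: 0.0221
```

```bash
python3 st.py
```

```text
19.4 rail [-19.2 -16.8 150.9] rot [-1.571  0.    -0.197] Frail [-0.8 -0.5 -3.3] M [-0.    0.03  0.01] 0.0221
```

>>> {"name": "apply_moves", "arguments": {"plan": [[0,0.001,0.0,0,0,0,1],[0,0.002,0.0,0,0,0,1],[0,0.003,0.0,0,0,0,1],[0,0.004,0.0,0,0,0,1],[0,0.004,0.0,0,0,0,1]]}}

```text
time: 20.02
tool_pos: [0.6052, 0.0019, 0.1477]
tool_rot: [-1.571, -0.001, -0.197]
contact_force: [-3.7, -0.0, 3.8]
opening: 0.0222
```

```bash
python3 st.py
```

```text
20.02 rail [-19.1 -16.8 147.7] rot [-1.571e+00 -1.000e-03 -1.970e-01] Frail [-3.6 -0.8  3.8] M [-0.01  0.4   0.  ] 0.0222
```

Floor contact comes at the expected height, so the tongue is in the channel. I'll relax x by 1 mm and slide +y.

>>> {"name": "apply_moves", "arguments": {"plan": [[-0.001,0,0.003,0,0,0,1],[-0.001,0,0.007,0,0,0,1],[-0.001,0,0.011,0,0,0,1],[-0.001,0,0.015,0,0,0,1],[-0.001,0,0.015,0,0,0,1]]}}

```text
time: 20.65
tool_pos: [0.6077, 0.0173, 0.1475]
tool_rot: [-1.57, -0.002, -0.197]
contact_force: [1.0, -2.5, 4.9]
opening: 0.0219
```

```bash
python3 st.py
```

```text
20.65 rail [-19.6  -1.2 147.5] rot [-1.57  -0.002 -0.197] Frail [ 1.5 -2.2  4.9] M [-0.5  -0.28 -0.08] 0.0219
```

>>> {"name": "apply_moves", "arguments": {"plan": [[0,0,0.003,0,0,0,1],[0,0,0.006,0,0,0,1],[0,0,0.009,0,0,0,1],[0,0,0.009,0,0,0,1],[0,0,0.009,0,0,0,1]]}}

```text
time: 21.28
tool_pos: [0.6093, 0.0261, 0.1473]
tool_rot: [-1.57, -0.001, -0.197]
contact_force: [0.7, -2.9, 6.1]
opening: 0.0217
```

```bash
python3 st.py
```

```text
21.27 rail [-19.8   7.8 147.3] rot [-1.57e+00 -1.00e-03 -1.97e-01] Frail [ 1.3 -2.7  6.1] M [-0.57 -0.32 -0.07] 0.0217
```

Sliding on the floor feels clean: Fz is about +6 N and friction about 2.7 N. I'll continue in 4 mm steps.

>>> {"name": "apply_moves", "arguments": {"plan": [[0,0,0.002,0,0,0,1],[0,0,0.004,0,0,0,1],[0,0,0.005,0,0,0,1],[0,0,0.005,0,0,0,1],[0,0,0.005,0,0,0,1]]}}

```text
time: 21.9
tool_pos: [0.6099, 0.0308, 0.147]
tool_rot: [-1.57, -0.0, -0.197]
contact_force: [0.5, -2.5, 4.4]
opening: 0.0219
```

>>> {"name": "apply_moves", "arguments": {"plan": [[0,0,0.002,0,0,0,1],[0,0,0.004,0,0,0,1],[0,0,0.004,0,0,0,1],[0,0,0.004,0,0,0,1],[0,0,0.004,0,0,0,1]]}}

```text
time: 22.52
tool_pos: [0.61, 0.0353, 0.1463]
tool_rot: [-1.57, 0.002, -0.197]
contact_force: [-0.2, 2.8, -2.1]
opening: 0.0217
```

```bash
python3 st.py
```

```text
22.52 rail [-21.   16.9 146.3] rot [-1.57   0.002 -0.197] Frail [-0.7  2.8 -2.1] M [0.39 0.18 0.  ] 0.0217
```

>>> {"name": "apply_moves", "arguments": {"plan": [[0,0,0.002,0,0,0,1],[0,0,0.004,0,0,0,1],[0,0,0.004,0,0,0,1],[0,0,0.004,0,0,0,1],[0,0,0.004,0,0,0,1]]}}

```text
time: 23.15
tool_pos: [0.6114, 0.0383, 0.147]
tool_rot: [-1.571, -0.0, -0.197]
contact_force: [-0.5, -0.3, -2.3]
opening: 0.0219
```

```bash
python3 st.py
```

```text
23.15 rail [-20.2  20.1 147. ] rot [-1.571 -0.    -0.197] Frail [-0.5 -0.4 -2.3] M [-0.03 -0.01 -0.02] 0.0219
```

The upward force vanished at y ≈ 17–20 mm, matching the dip I saw at about +22 mm. So this is the notch, and I'll lower into it.

>>> {"name": "apply_moves", "arguments": {"plan": [[0,0.001,0,0,0,0,1],[0,0.002,0,0,0,0,1],[0,0.003,0,0,0,0,1],[0,0.004,0,0,0,0,1],[0,0.004,0,0,0,0,1]]}}

```text
time: 23.78
tool_pos: [0.6113, 0.0384, 0.1429]
tool_rot: [-1.571, 0.0, -0.197]
contact_force: [0.5, -0.2, -2.5]
opening: 0.0218
```

```bash
python3 st.py
```

```text
23.77 rail [-20.3  20.2 142.9] rot [-1.571  0.    -0.197] Frail [ 0.6 -0.1 -2.5] M [ 0.03 -0.03 -0.02] 0.0218
```

>>> {"name": "apply_moves", "arguments": {"plan": [[0,0.001,0,0,0,0,1],[0,0.002,0,0,0,0,1],[0,0.003,0,0,0,0,1],[0,0.004,0,0,0,0,1],[0,0.004,0,0,0,0,1]]}}

```text
time: 24.4
tool_pos: [0.6114, 0.0384, 0.1395]
tool_rot: [-1.571, -0.0, -0.197]
contact_force: [-2.0, -1.0, 2.5]
opening: 0.0218
```

```bash
python3 st.py
```

```text
24.4 rail [-20.2  20.3 139.5] rot [-1.571 -0.    -0.197] Frail [-1.8 -1.3  2.5] M [-0.04  0.32 -0.01] 0.0218
```

Contact at 139.5 mm, 8 mm below the floor contact: the tongue is on the notch floor. I'll release gently and withdraw upward.

>>> {"name": "apply_moves", "arguments": {"plan": [[0,-0.0005,0,0,0,0,0.5],[0,-0.0005,0,0,0,0,0.4],[0,-0.0005,0,0,0,0,0.2],[0,-0.0005,0,0,0,0,0],[0,-0.0005,0,0,0,0,0]], "squeeze": 3}}

```text
time: 25.02
tool_pos: [0.6114, 0.0384, 0.1394]
tool_rot: [-1.571, 0.0, -0.197]
contact_force: [0.9, 0.3, 0.4]
opening: 0.0453
```

```bash
python3 st.py
```

```text
25.02 rail [-20.2  20.2 139.4] rot [-1.571  0.    -0.197] Frail [0.9 0.5 0.4] M [ 0.02 -0.02 -0.01] 0.0453
```

>>> {"name": "apply_moves", "arguments": {"plan": [[0,-0.0005,0,0,0,0,0],[0,-0.01,0,0,0,0,0],[0,-0.03,0,0,0,0,0],[0,-0.06,0,0,0,0,0],[0,-0.1,0,0,0,0,0]]}}

```text
time: 25.65
tool_pos: [0.611, 0.0384, 0.2404]
tool_rot: [-1.571, 0.001, -0.197]
contact_force: [1.1, -1.1, -0.2]
opening: 0.0462
```

>>> {"name": "apply_moves", "arguments": {"plan": [[0,-0.02,0.05,0,0,0,0],[-0.02,-0.02,0.11,0,0,0,0],[-0.04,-0.02,0.17,0,0,0,0],[-0.07,-0.02,0.22,0,0,0,0],[-0.1,-0.02,0.26,0,0,0,0]]}}

```text
time: 26.28
tool_pos: [0.5634, 0.3153, 0.26]
tool_rot: [-1.57, -0.0, -0.196]
contact_force: [0.3, 0.3, -0.9]
opening: 0.0461
```

```bash
python3 - <<'E'
from h import *
import runpy;runpy.run_path("st.py")
t=cams.read_camera("top");s=cams.read_camera("side");cv2.imwrite("pics/t9.png",t);cv2.imwrite("pics/s9.png",s)
C=fromrail(-.022,.0203,.2);print("expected grip top px",proj("top",C),proj("side",C))
ce={}
for n,im in(("top",t),("side",s)):
    h=cv2.cvtColor(im,cv2.COLOR_BGR2HSV);m=cv2.inRange(h,(100,150,50),(120,255,255))
    k,l,st,c=cv2.connectedComponentsWithStats(m)
    u=proj(n,C)
    for i in range(1,k):
        if st[i,4]>5:print(n,st[i],c[i].round(1))
    
A=cv2.resize(t[150:250,230:330],(480,480),interpolation=cv2.INTER_CUBIC);B=cv2.resize(s[140:240,255:315],(288,480),interpolation=cv2.INTER_CUBIC)
cv2.imwrite("pics/fin.png",cv2.convertScaleAbs(np.hstack([A,B]),alpha=1.4,beta=10))
E
```

```text
26.27 rail [-121.7  282.2  260. ] rot [-1.57  -0.    -0.196] Frail [ 0.2  0.4 -0.9] M [-0.04 -0.02 -0.02] 0.0461
expected grip top px [272.50296068 184.63019794] [302.78502475 176.3903433 ]
top [362 170   6   7  21] [364.3 173. ]
top [270 184   6   5  27] [272.3 186.2]
top [112 201   7   4  10] [114.7 202.7]
top [365 236   9   7  33] [369.2 238.8]
top [282 247   5   7  30] [283.9 250.1]
top [447 247   8   5  27] [451.  248.5]
side [301 175   4   6  22] [302.5 177.7]
side [240 193   5   5  19] [242. 195.]
side [251 270   5   7  25] [253. 273.]
side [238 357   6   9  38] [240.5 361. ]
```

View pics/fin.png

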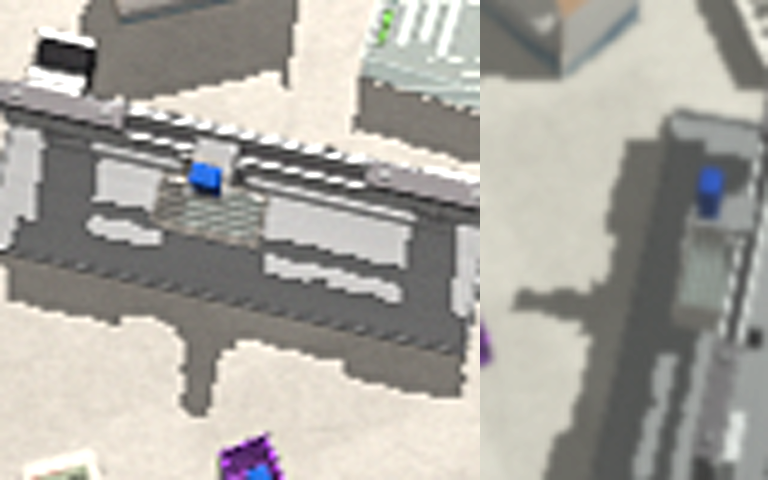

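The carrier hangs on the rail with its grip at (272.3,186.2) in the top view and (302.5,177.7) in the side view. Both are within 2 px of prediction, and the bridge lies over the lip. One height check, then I'll hand in.

```bash
python3 - <<'E'
from h import *
a=tri((251.17,238.39),(333.19,240.27))[0];b=tri((302.5,177.7),(272.3,186.2));print("rise mm",(b[0]-a)[2]*1e3,"res",b[1],torail(b[0]),robot.observe()["time"])
robot.hand_in()
E
```

```text
rise mm 45.739826385989616 res 0.0023410483654463642 [-23.9  21.1 188.6] 26.375
the job is handed in; nothing more can be done
```

The carrier is hooked over the lip and hanging in the index notch, and I let go and handed in at 26.4 s.

**Last checks**
- **Depth:** the tongue touched the channel floor at a TCP height of about 147.5 mm. At about y = +20 mm the floor support disappeared, and it bottomed out at 139.5 mm, so it dropped the full 8 mm.
- **Height:** triangulating the blue grip after release gives a rise of 45.7 mm over its bench position. The expected value is 44 mm, and the views resolve only a few millimetres.
- **Position:** the last picture shows it hanging upright, and the arm was clear of everything at hand-in.
- **Force:** contact forces I read stayed below about 10 N.
- **Other objects:** the purple look-alikes and the blue-capped vial are where they were, going by their blue spots. I did not measure the cup, pen or tape roll again, but the arm felt no contact with them.

**What went wrong or disagreed**
- **First grasp:** it closed on nothing, because the fingertips appeared to be about 40 mm higher than the stated tool frame gives. I found the right height by touch.
- **Carrier lifted by its bridge:** while feeling for that height, the jaws pinched the steel bridge and raised the carrier about 30 mm. I set it back down, with a drop of under about 1 mm, and gripped the blue block instead.
- **Sideways offset:** the back plate met the lip within about 1 mm of where the cameras put it.

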